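# A clean pot from the nest onto the ink scale

### The arm

A 6-joint arm with a two-finger parallel gripper is mounted at the origin on the work surface. World frame = base frame: x ahead of the robot, y to its left, z up, the work surface at z = 0. Lengths are in m, angles in degrees, forces in N, time in s.
With the tool pointing down it reaches from about 0.375 to 0.9 m from the base axis. Payload 3.1 kg.
Tool frame: the origin (TCP) lies midway between the tips of the shut fingers; the grasp point (between the pads) lies bot.hold_point_z behind it (bot.hold_point_z is the distance from the TCP to the grasp point, in m); z points along the fingers, y is the direction in which the jaws open and shut (so a half turn about z gives the same grasp; the last joint's range is limited). The gripper opens to 87 mm and grips with 3 to 60 N. Pads are 19 mm wide; open, the fingers measure 117 mm over their backs; the gripper's body (75 mm by 190 mm) begins 51 mm behind the grasp point.
Start: joints at [-86.832, 30.224, 82.088, -0, 67.689, -10.227], TCP at [0.145, -0.608, 0.223] pointing down, gripper open.
Joint ranges: [-176.69, 176.69], [-43.24, 126.21], [12.49, 139.97], [-82, 262], [0, 151.66], [-163.58, 163.58]. Speed limits (degrees/s): [159.86, 159.86, 180, 180, 180, 180].

### API

Orientations are given as a 3x3 rotation matrix whose columns are the frame's x, y, z axes.
In Python, from rig import bot, vision, hand_in gives the robot as it stands. The module is installed in compiled form; this text tells all that it offers.
- The arm moves only by the shell command python3 -m handwheel 'ROWS'. ROWS is JSON, a list of rows, each an object of numbers: "hand": the gripper's target within -1 to 1 (fully open at 1, half-way at 0, shut at -1); "dx", "dy", "dz": the shift along the world's x, y, z in cm; "wx", "wy", "wz": the turn, a rotation vector about the world's x, y, z in rad. In form: [{"hand": .., "dx": .., "dy": .., "dz": .., "wx": .., "wy": .., "wz": ..}, ...]. A call has 1 to 10 rows; each row shifts and turns the commanded pose from where the row before left it; what a row does not reach is not made up. A row lasts 1/10 s, in which the tool goes at most 50 mm and 8.59 degrees, less where a joint would pass 70% of its speed; a pose out of reach is approached as far as the arm can. A call with a gripper value outside its range is refused whole. The fingers move at their own pace and stop on an object; the grip force is fixed at half the most. Time passes only in rows, so rows that do not move let the fingers close. It gives the time, the measured TCP pose, the force and the opening at its end, in the units of the state.
- bot.read_state(): the state, without advancing time (a new reading comes with each control period).
- vision.capture(name): name is "scene" or "top"; returns (picture, depth): 480x640x3 uint8, red, green, blue; 480x640 float32, m along the optical axis (not along the pixel's ray), 0 where there is no reading.
- vision.get_calibration(name): a dict with "fx", "fy", "cx", "cy" (pixels), "k1" (the pictures are not rectified: a ray, as slopes to the right and down, at radius r is drawn at 1 + k1 r^2 times it, then the intrinsics apply), "rvec" (rotation vector, rad) and "tvec" (3), from world to camera coordinates, as OpenCV has them. Camera axes: x right, y down, z forward; pixel columns grow to the right and rows downward; lengths in m; the calibration is good to about 2 mm. A picture is of the moment at which its call begins. get_calibration takes no time and is no camera call.
- hand_in(): hands the job in, once; it reports no verdict.
The state is a dict: "time_s": time; "joint_positions": joint angles; "qvel": joint speeds; "tau": joint torques, N m; "position": TCP position; "tcp_rot": TCP orientation; "force": force on the tool from outside, world axes, zero at the start; "moment": the same for the moment, N m; "opening": opening from 0.0 (shut) to 1.0 (fully open).
Only numpy, scipy, OpenCV 4.12 (cv2) and the standard library are available. Lean on these libraries where they do the work, as an engineer would, in place of code of your own. Each camera call takes 0.05 s, during which the arm holds its last target.

### The job

Take just the top pot off the pile of nested wide mixing pots and stand it upright in the middle of the scale's round steel pan, ready for weighing ink. Set it down, do not drop it. Leave the rest of the pile and the single wide pot that stands on its own standing where they are.

Things in the scene. Friction and masses are not known exactly. Their poses are not given: they have to be found in the camera images.
- top_pot: the uppermost of three identical white plastic pots nested in a pile 130 mm high: round, open, 70 mm high, about 50 g, 56 mm across outside at the rim (top 11 mm straight, wall 2 mm), tapering to 36 mm at the foot. It stands on the next pot's inner floor with its upper 30 mm showing and lifts straight out with 2 mm play. Origin: centre of its underside, z up; rim 70 mm above
- next_pot: the identical pot that the top pot is nested in, second of the pile; it stays, nested in a third pot that stands loose on the table. Inner floor 30 mm above its underside. Origin: centre of its underside, 30 mm below the top pot's, z up
- pan (a point): centre of the upper face of a scale's round flat steel pan, 120 mm in diameter, 38 mm above the table. The scale is grey, low (case 31 mm high), 170 x 150 mm and does not move; its dark display and keys are on the robot's side. z up
- lone_pot: a single wide pot, same shape and size, standing loose by itself on the table: leave it. Two slimmer pots (42 mm at the rim, pile 135 mm high) and two lidded jars up to 110 mm high stand about too. Origin: centre of its underside, z up
Things that resemble listed ones, but are neither listed nor needed, are in the scene too. What is shaped like the lone_pot but turquoise is not meant. Leave any pink look-alike of the top_pot alone.

How it is judged (in metres and radians):
On the way:
1. the top pot is lifted clear of the pile, the next pot staying in it (z of top_pot in the frame of next_pot above 0.075 m and distance of next_pot from where it was at the start of the episode below 0.03 m), for 0.1 s.
At the end, for the whole second after the job is handed in: The top pot stands at rest on the pan, upright within 10 degrees, its centre within 20 mm of the pan's centre; the next pot (in the pile) and the single wide pot are upright within 10 degrees and within 30 mm of where they started (horizontal distance between top_pot and pan below 0.02 m and z of top_pot in the frame of pan between -0.006 and 0.006 m and angle between each of top_pot, next_pot, lone_pot's own z axis and vertical below 0.17 rad and linear speed of top_pot below 0.02 m/s and distance of each of next_pot, lone_pot from where it was at the start of the episode below 0.03 m); the robot touches nothing.
It fails at once if the top pot is dropped (falls free of the fingers faster than 0.6 m/s, a fall of about 20 mm) (linear speed of top_pot above 0.6 m/s and contact force between top_pot and the fingers below 0.01 N).
It also fails if it takes over 35 s, if anything falls off the work surface, if the arm or the gripper's body presses on something with over 40 N, if the wrist force passes 120 N, or if a joint passes its speed limit or range.

## Working session

There is one attempt and no reset: what is moved stays moved. The work goes in short steps, Python scripts to look and compute and a shell command to move; the robot and the scene stay as the last step left them, time stands still between calls to the robot, and variables do not carry over. Pictures are saved under pics/ and viewed, and the job is handed in when it is done.

```bash
mkdir -p pics; cat > h.py <<'E'
import numpy as np, cv2
from rig import bot, vision
def cap(n,tag):
    p,d=vision.capture(n); np.savez(f'{tag}.npz',p=p,d=d); cv2.imwrite(f'pics/{tag}.png',p[:,:,::-1]); return p,d
def cal(n):
    c=vision.get_calibration(n); R=cv2.Rodrigues(np.array(c['rvec'],float))[0]; return c,R,np.array(c['tvec'],float).ravel()
def rays(n,uv):
    c,R,t=cal(n); uv=np.asarray(uv,float).reshape(-1,2)
    xd=(uv-[c['cx'],c['cy']])/[c['fx'],c['fy']]; x=xd.copy()
    for _ in range(20): x=xd/(1+c['k1']*(x**2).sum(1,keepdims=True))
    return -R.T@t, np.c_[x,np.ones(len(x))]@R   # origin, dirs (unit depth)
def onplane(n,uv,z):
    o,d=rays(n,uv); return o+d*((z-o[2])/d[:,2])[:,None]
def pts(n,d):
    v,u=np.mgrid[:480,:640]; o,r=rays(n,np.c_[u.ravel(),v.ravel()])
    return (o+r*d.reshape(-1,1)).reshape(480,640,3)
E
python3 - <<'E'
from h import *
for n in('scene','top'): cap(n,n+'0'); print(cal(n)[0])
s=bot.read_state(); print(s['position'],s['tcp_rot'],s['time_s'],s['opening'],bot.hold_point_z)
E
```

```text
{'fx': 526.0251403676704, 'fy': 526.0251403676704, 'cx': 312.4618126263533, 'cy': 244.77219532263445, 'k1': -0.14646511598790307, 'rvec': array([ 2.17479169,  0.61260676, -0.29385018]), 'tvec': array([-0.51818999, -0.11996514,  1.23093651])}
{'fx': 569.7913899023782, 'fy': 569.7913899023782, 'cx': 312.89318565869576, 'cy': 235.25328839172715, 'k1': -0.18285084468122656, 'rvec': array([ 2.11876006, -2.13598365,  0.17577451]), 'tvec': array([0.0257916 , 0.61990776, 1.17814463])}
[ 0.14478993 -0.60731488  0.22164722] [[ 9.72794599e-01  2.31669285e-01 -1.06773325e-04]
 [ 2.31669037e-01 -9.72792646e-01  1.98104884e-03]
 [ 3.55079863e-04 -1.95188968e-03 -9.99998032e-01]] 0.1 0.9988702394522057 0.0187
```

View pics/scene0.png

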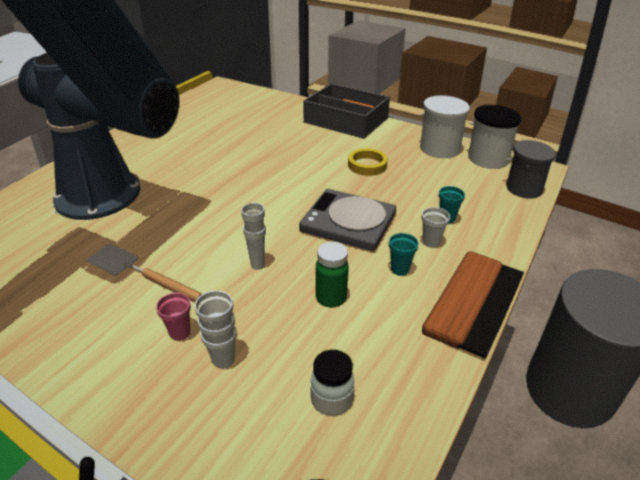

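View pics/top0.png

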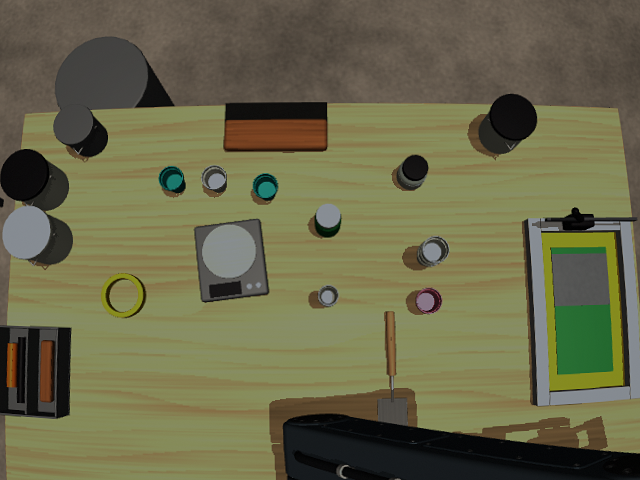

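The pile of three is at scene (216,330) and top (433,250), with the pink pot beside it at top (428,300). The pan is at top (229,251). The lone pot is at top (214,179), between two turquoise ones.

```bash
python3 - <<'E'
from h import *
T=np.load('top0.npz');S=np.load('scene0.npz')
P=pts('top',T['d']);Q=pts('scene',S['d'])
def fit(A):
    x=A[:,0];y=A[:,1];s=np.linalg.lstsq(np.c_[2*x,2*y,np.ones(len(x))],x*x+y*y,rcond=None)[0]
    return s[:2],np.sqrt(s[2]+s[0]**2+s[1]**2)
def reg(P,u0,u1,v0,v1,z0,z1):
    A=P[v0:v1,u0:u1].reshape(-1,3); return A[(A[:,2]>z0)&(A[:,2]<z1)]
for nm,PP,w in(('top',P,(410,460,230,275)),('scene',Q,(190,245,285,330))):
    A=reg(PP,*w,.118,.14); print('rim',nm,len(A),np.median(A,0),A.min(0),A.max(0),fit(A))
for nm,PP,w in(('top',P,(195,265,218,285)),('scene',Q,(320,395,188,238))):
    A=reg(PP,*w,.034,.045);print('pan z',nm,len(A),A.mean(0),A.min(0),A.max(0))
# colour contours
img=T['p'].astype(int);hsv=cv2.cvtColor(T['p'],cv2.COLOR_RGB2HSV)
print(T['p'][251,229],T['p'][225,205],T['p'][242,433],T['p'][215,190])
m=np.zeros((480,640),np.uint8);sub=(hsv[...,2]>125)&(hsv[...,1]<60);m[215:290,195:265]=sub[215:290,195:265]*255
c=max(cv2.findContours(m,0,cv2.CHAIN_APPROX_NONE)[0],key=cv2.contourArea)[:,0]
print('pan contour',fit(onplane('top',c,.038)),cv2.boundingRect(c))
S2=cv2.cvtColor(S['p'],cv2.COLOR_RGB2HSV);m[:]=0;m[190:235,327:390]=((S2[...,2]>125)&(S2[...,1]<60))[190:235,327:390]*255
c=max(cv2.findContours(m,0,cv2.CHAIN_APPROX_NONE)[0],key=cv2.contourArea)[:,0]
print('pan scene',fit(onplane('scene',c,.038)),cv2.boundingRect(c))
# objects list: heights
H=P[...,2]
for nm,uv in dict(pink=(428,300),jargreen=(328,218),jarblk=(414,170),slim=(328,296),lone=(214,179),tq=(265,186)).items():
    u,v=uv;A=P[v-14:v+15,u-14:u+15].reshape(-1,3);A=A[A[:,2]>.03];k=A[A[:,2]>A[:,2].max()-.012];print(nm,A[:,2].max(),fit(k))
cv2.imwrite('pics/crops.png',np.hstack([cv2.resize(T['p'][225:280,400:465,::-1],(390,330)),cv2.resize(S['p'][285:375,185:250,::-1],(238,330))]))
E
```

```text
rim top 185 [ 0.58051518 -0.23450213  0.12727502] [ 0.54781441 -0.25672664  0.11804275] [ 0.60303796 -0.20126401  0.13553661] (array([ 0.57539531, -0.22812288]), np.float64(0.02602200023290234))
rim scene 545 [ 0.57376553 -0.22550097  0.12556376] [ 0.54765418 -0.25563875  0.11809068] [ 0.60455442 -0.19930083  0.13313226] (array([ 0.57629881, -0.22765478]), np.float64(0.0266122872747489))
pan z top 2380 [0.58765722 0.20504124 0.03837328] [0.51704274 0.13015961 0.0340039 ] [0.656575   0.28204623 0.04493174]
pan z scene 1672 [0.58647971 0.20631721 0.03966174] [0.49042545 0.1411574  0.03400884] [0.65061022 0.28031457 0.04459531]
[135 141 143] [61 53 38] [75 77 75] [135 133  84]
pan contour (array([0.59057441, 0.20651135]), np.float64(0.0576347804663024)) (202, 225, 54, 53)
pan scene (array([0.58780354, 0.21126316]), np.float64(0.05928374478021541)) (329, 195, 57, 34)
pink 1.2673893564691623 (array([0.08163368, 0.00235083]), np.float64(0.3266213720502173))
jargreen 1.2673893564691623 (array([0.08163368, 0.00235083]), np.float64(0.3266213720502173))
jarblk 1.2673893564691623 (array([0.08163368, 0.00235083]), np.float64(0.3266213720502173))
slim 1.2673893564691623 (array([0.08163368, 0.00235083]), np.float64(0.32662137205021735))
lone 1.2673893564691623 (array([0.08163368, 0.00235083]), np.float64(0.32662137205021735))
tq 1.2673893564691623 (array([0.08163368, 0.00235083]), np.float64(0.3266213720502173))
```

View pics/crops.png

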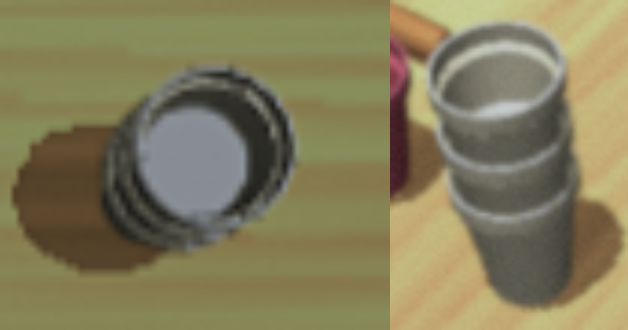

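Both cameras agree on the pile rim at (0.576, -0.228), z 0.13. The pan is at about (0.588, 0.208). I'll grip the straight rim with the TCP at about z 0.107, which clears the next rim at 0.100.

```bash
python3 -m handwheel '[{"hand":1,"dx":2,"dy":1.8},{"hand":1,"dx":3,"dy":2.6},{"hand":1,"dx":3,"dy":2.6},{"hand":1,"dx":3,"dy":2.6},{"hand":1,"dx":3,"dy":2.6},{"hand":1,"dx":3,"dy":2.6},{"hand":1,"dx":3,"dy":2.6},{"hand":1,"dx":3,"dy":2.6},{"hand":1,"dx":3,"dy":2.6},{"hand":1,"dx":3,"dy":2.6}]'
python3 -m handwheel '[{"hand":1,"dx":3,"dy":2.6},{"hand":1,"dx":3,"dy":2.6},{"hand":1,"dx":3,"dy":2.6},{"hand":1,"dx":3,"dy":2.6},{"hand":1,"dx":2,"dy":2},{"hand":1},{"hand":1},{"hand":1}]'
```

```text
invalid input
invalid input
```

```bash
python3 -m handwheel '[{"hand":1,"dx":2,"dy":1.8,"dz":0,"wx":0,"wy":0,"wz":0},{"hand":1,"dx":3,"dy":2.6,"dz":0,"wx":0,"wy":0,"wz":0},{"hand":1,"dx":3,"dy":2.6,"dz":0,"wx":0,"wy":0,"wz":0},{"hand":1,"dx":3,"dy":2.6,"dz":0,"wx":0,"wy":0,"wz":0},{"hand":1,"dx":3,"dy":2.6,"dz":0,"wx":0,"wy":0,"wz":0},{"hand":1,"dx":3,"dy":2.6,"dz":0,"wx":0,"wy":0,"wz":0},{"hand":1,"dx":3,"dy":2.6,"dz":0,"wx":0,"wy":0,"wz":0},{"hand":1,"dx":3,"dy":2.6,"dz":0,"wx":0,"wy":0,"wz":0},{"hand":1,"dx":3,"dy":2.6,"dz":0,"wx":0,"wy":0,"wz":0},{"hand":1,"dx":3,"dy":2.6,"dz":0,"wx":0,"wy":0,"wz":0}]'
```

```text
time_s: 1.1
position: [0.4357, -0.3545, 0.2222]
tcp_rot: [[0.973, 0.232, -0.001], [0.232, -0.973, 0.001], [-0.0, -0.001, -1.0]]
force: [0.7, 0.2, -0.1]
opening: 1.0
```

```bash
python3 -m handwheel '[{"hand":1,"dx":3,"dy":2.7,"dz":0,"wx":0,"wy":0,"wz":0},{"hand":1,"dx":3,"dy":2.7,"dz":0,"wx":0,"wy":0,"wz":0},{"hand":1,"dx":3,"dy":2.7,"dz":0,"wx":0,"wy":0,"wz":0},{"hand":1,"dx":3,"dy":2.7,"dz":0,"wx":0,"wy":0,"wz":0},{"hand":1,"dx":2,"dy":1.9,"dz":0,"wx":0,"wy":0,"wz":0},{"hand":1,"dx":0,"dy":0,"dz":0,"wx":0,"wy":0,"wz":0},{"hand":1,"dx":0,"dy":0,"dz":0,"wx":0,"wy":0,"wz":0}]'
python3 - <<'E'
from h import *
cap('top','top1'); cap('scene','scene1')
E
```

```text
time_s: 1.8
position: [0.5745, -0.2284, 0.2219]
tcp_rot: [[0.972, 0.233, -0.002], [0.233, -0.972, 0.0], [-0.002, -0.001, -1.0]]
force: [0.0, -0.3, -0.5]
opening: 1.002
```

View pics/scene1.png

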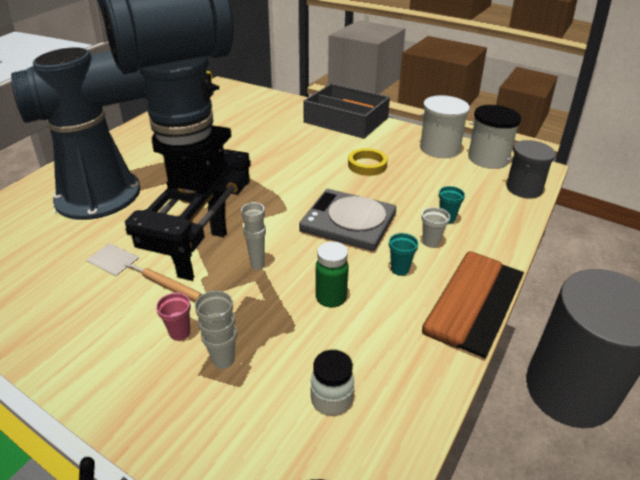

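```bash
python3 - <<'E'
from h import *
for n in('scene','top'):
    c,R,t=cal(n)
    for p in([.5745,-.2284,.2219],[.576,-.228,.13],[.576,-.228,0]):
        X=R@p+t; x=X[:2]/X[2]; x=x*(1+c['k1']*(x@x)); print(n,p,x*c['fx']+[c['cx'],c['cy']])
E
```

```text
scene [0.5745, -0.2284, 0.2219] [203.78244504 255.57759694]
scene [0.576, -0.228, 0.13] [212.91093406 304.17474141]
scene [0.576, -0.228, 0] [222.76715058 360.90522542]
top [0.5745, -0.2284, 0.2219] [445.27704407 242.63569359]
top [0.576, -0.228, 0.13] [435.17072059 249.11630475]
top [0.576, -0.228, 0] [423.552117   257.65724463]
```

View pics/top1.png

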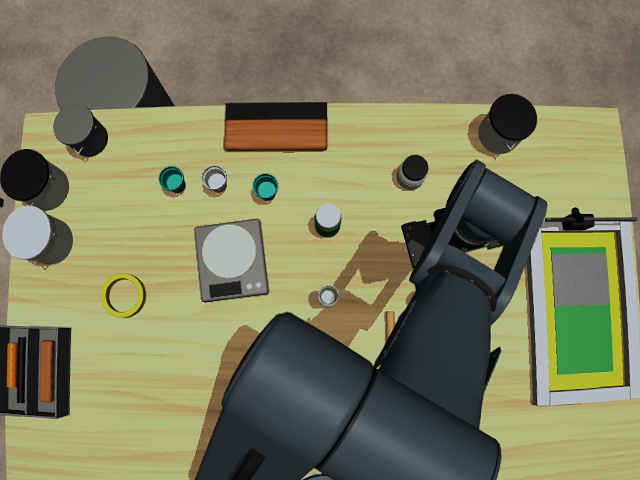

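The gripper is above the pile. The TCP projects to scene (204,256), which matches the midpoint of the finger tips there, and the rim at (213,304) is directly below. Descending now.

```bash
python3 -m handwheel '[{"hand":1,"dx":0,"dy":0,"dz":-1.5,"wx":0,"wy":0,"wz":0},{"hand":1,"dx":0,"dy":0,"dz":-2,"wx":0,"wy":0,"wz":0},{"hand":1,"dx":0.1,"dy":0,"dz":-2,"wx":0,"wy":0,"wz":0},{"hand":1,"dx":0,"dy":0,"dz":-2,"wx":0,"wy":0,"wz":0},{"hand":1,"dx":0,"dy":0,"dz":-1.5,"wx":0,"wy":0,"wz":0},{"hand":1,"dx":0,"dy":0,"dz":-1,"wx":0,"wy":0,"wz":0},{"hand":1,"dx":0,"dy":0,"dz":-1,"wx":0,"wy":0,"wz":0},{"hand":1,"dx":0,"dy":0,"dz":-0.5,"wx":0,"wy":0,"wz":0},{"hand":1,"dx":0,"dy":0,"dz":0,"wx":0,"wy":0,"wz":0},{"hand":1,"dx":0,"dy":0,"dz":0,"wx":0,"wy":0,"wz":0}]'
python3 - <<'E'
from h import *
p,d=cap('scene','scene2'); cv2.imwrite('pics/scene2c.png',cv2.resize(p[200:380,130:330,::-1],(800,720))[:600])
E
```

```text
time_s: 2.9
position: [0.5761, -0.2292, 0.108]
tcp_rot: [[0.973, 0.232, 0.001], [0.232, -0.973, -0.001], [0.001, 0.001, -1.0]]
force: [0.8, -0.4, 0.5]
opening: 1.002
```

View pics/scene2c.png

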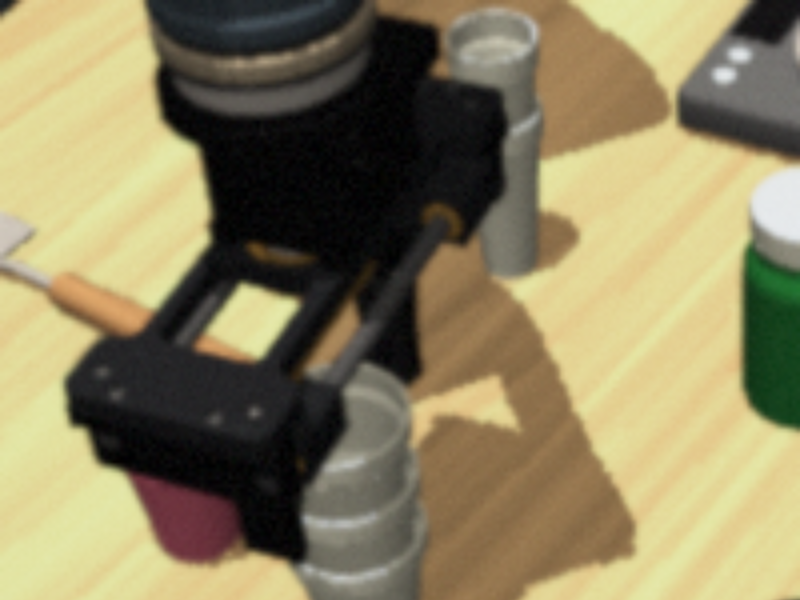

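The jaws straddle the top pot's rim. The tip midpoint is at about crop (338,460), which matches the expected (340,455). Closing.

```bash
python3 -m handwheel '[{"hand":-1,"dx":0,"dy":0,"dz":-0.1,"wx":0,"wy":0,"wz":0},{"hand":-1,"dx":0,"dy":0,"dz":0,"wx":0,"wy":0,"wz":0},{"hand":-1,"dx":0,"dy":0,"dz":0,"wx":0,"wy":0,"wz":0},{"hand":-1,"dx":0,"dy":0,"dz":0,"wx":0,"wy":0,"wz":0},{"hand":-1,"dx":0,"dy":0,"dz":0,"wx":0,"wy":0,"wz":0},{"hand":-1,"dx":0,"dy":0,"dz":0,"wx":0,"wy":0,"wz":0},{"hand":-1,"dx":0,"dy":0,"dz":0,"wx":0,"wy":0,"wz":0}]'
```

```text
time_s: 3.65
position: [0.5759, -0.229, 0.1067]
tcp_rot: [[0.973, 0.232, 0.0], [0.232, -0.973, -0.0], [0.0, 0.0, -1.0]]
force: [0.7, -0.3, 0.9]
opening: 0.615
```

```bash
python3 -m handwheel '[{"hand":-1,"dx":0,"dy":0,"dz":0,"wx":0,"wy":0,"wz":0},{"hand":-1,"dx":0,"dy":0,"dz":0,"wx":0,"wy":0,"wz":0}]'
python3 - <<'E'
from h import *
p,d=cap('scene','scene3'); cv2.imwrite('pics/scene3c.png',cv2.resize(p[240:380,130:290,::-1],(640,560)))
E
```

```text
time_s: 3.85
position: [0.5759, -0.229, 0.1066]
tcp_rot: [[0.973, 0.232, 0.0], [0.232, -0.973, -0.0], [0.0, 0.0, -1.0]]
force: [0.1, -0.3, 0.9]
opening: 0.613
```

View pics/scene3c.png

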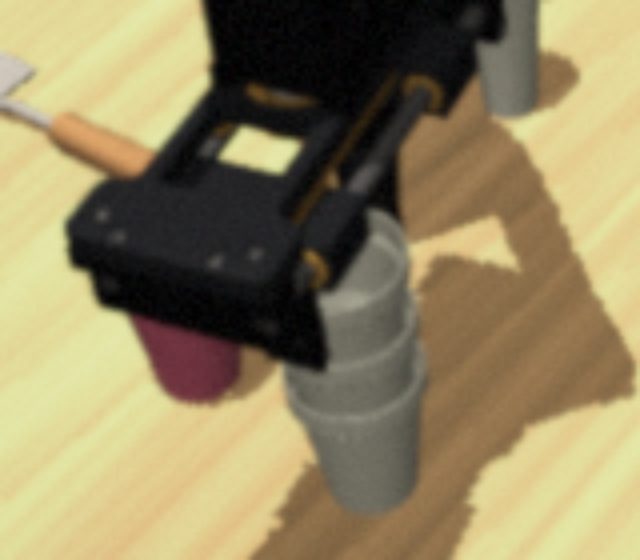

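Gripped at the rim, with the pile still upright and unmoved. Now a slow straight lift.

```bash
python3 -m handwheel '[{"hand":-1,"dx":0,"dy":0,"dz":0.3,"wx":0,"wy":0,"wz":0},{"hand":-1,"dx":0,"dy":0,"dz":0.5,"wx":0,"wy":0,"wz":0},{"hand":-1,"dx":0,"dy":0,"dz":0.7,"wx":0,"wy":0,"wz":0},{"hand":-1,"dx":0,"dy":0,"dz":1,"wx":0,"wy":0,"wz":0},{"hand":-1,"dx":0,"dy":0,"dz":1,"wx":0,"wy":0,"wz":0},{"hand":-1,"dx":0,"dy":0,"dz":1,"wx":0,"wy":0,"wz":0},{"hand":-1,"dx":0,"dy":0,"dz":1,"wx":0,"wy":0,"wz":0},{"hand":-1,"dx":0,"dy":0,"dz":1,"wx":0,"wy":0,"wz":0},{"hand":-1,"dx":0,"dy":0,"dz":1,"wx":0,"wy":0,"wz":0},{"hand":-1,"dx":0,"dy":0,"dz":1,"wx":0,"wy":0,"wz":0}]'
python3 - <<'E'
from h import *
p,d=cap('scene','scene4'); cv2.imwrite('pics/scene4c.png',cv2.resize(p[180:380,130:290,::-1],(480,600)))
E
```

```text
time_s: 4.9
position: [0.5758, -0.2289, 0.1924]
tcp_rot: [[0.973, 0.232, 0.0], [0.232, -0.973, -0.0], [0.0, 0.0, -1.0]]
force: [-1.0, -0.1, -0.6]
opening: 0.613
```

View pics/scene4c.png

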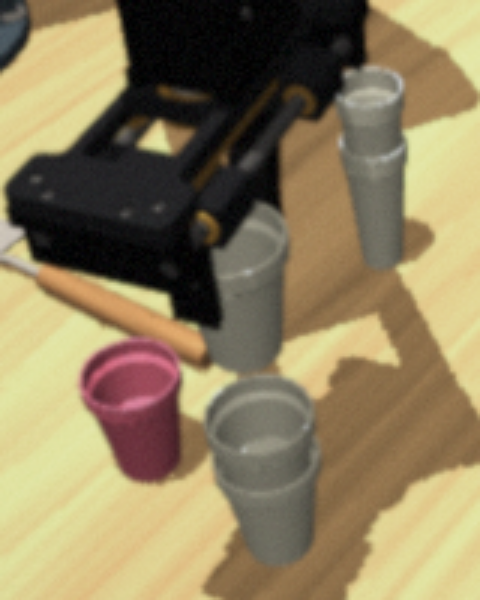

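Only the top pot came out: the two-pot pile stands at crop (265,470). Carrying it to the pan, starting with +2 cm up.

```bash
python3 -m handwheel '[{"hand":-1,"dx":0,"dy":0.8,"dz":1,"wx":0,"wy":0,"wz":0},{"hand":-1,"dx":0.1,"dy":1.9,"dz":1,"wx":0,"wy":0,"wz":0},{"hand":-1,"dx":0.1,"dy":2.5,"dz":0,"wx":0,"wy":0,"wz":0},{"hand":-1,"dx":0.1,"dy":2.5,"dz":0,"wx":0,"wy":0,"wz":0},{"hand":-1,"dx":0.1,"dy":2.5,"dz":0,"wx":0,"wy":0,"wz":0},{"hand":-1,"dx":0.1,"dy":2.5,"dz":0,"wx":0,"wy":0,"wz":0},{"hand":-1,"dx":0.1,"dy":2.5,"dz":0,"wx":0,"wy":0,"wz":0},{"hand":-1,"dx":0.1,"dy":2.5,"dz":0,"wx":0,"wy":0,"wz":0},{"hand":-1,"dx":0.1,"dy":2.5,"dz":0,"wx":0,"wy":0,"wz":0},{"hand":-1,"dx":0.1,"dy":2.5,"dz":0,"wx":0,"wy":0,"wz":0}]'
python3 -m handwheel '[{"hand":-1,"dx":0.1,"dy":2.5,"dz":0,"wx":0,"wy":0,"wz":0},{"hand":-1,"dx":0.1,"dy":2.5,"dz":0,"wx":0,"wy":0,"wz":0},{"hand":-1,"dx":0.1,"dy":2.5,"dz":0,"wx":0,"wy":0,"wz":0},{"hand":-1,"dx":0.1,"dy":2.5,"dz":0,"wx":0,"wy":0,"wz":0},{"hand":-1,"dx":0,"dy":2.5,"dz":0,"wx":0,"wy":0,"wz":0},{"hand":-1,"dx":0,"dy":2.5,"dz":0,"wx":0,"wy":0,"wz":0},{"hand":-1,"dx":0,"dy":2.5,"dz":0,"wx":0,"wy":0,"wz":0},{"hand":-1,"dx":0,"dy":2,"dz":0,"wx":0,"wy":0,"wz":0},{"hand":-1,"dx":0,"dy":1.6,"dz":0,"wx":0,"wy":0,"wz":0},{"hand":-1,"dx":0,"dy":0,"dz":0,"wx":0,"wy":0,"wz":0}]'
python3 -m handwheel '[{"hand":-1,"dx":0,"dy":0,"dz":0,"wx":0,"wy":0,"wz":0},{"hand":-1,"dx":0,"dy":0,"dz":0,"wx":0,"wy":0,"wz":0}]'
python3 - <<'E'
from h import *
cap('scene','scene5');cap('top','top5');a=cv2.imread('pics/scene5.png');b=cv2.imread('pics/top5.png')
cv2.imwrite('pics/c5.png',np.hstack([cv2.resize(a[120:270,280:430],(400,400)),cv2.resize(b[180:330,150:300],(400,400))]))
E
```

```text
time_s: 5.95
position: [0.5841, 0.0008, 0.212]
tcp_rot: [[0.973, 0.233, -0.001], [0.233, -0.973, 0.001], [-0.0, -0.001, -1.0]]
force: [-0.1, -0.4, -0.1]
opening: 0.61
time_s: 6.95
position: [0.5879, 0.2118, 0.2118]
tcp_rot: [[0.972, 0.235, -0.0], [0.235, -0.972, 0.001], [0.0, -0.001, -1.0]]
force: [0.1, -0.4, -1.1]
opening: 0.615
time_s: 7.15
position: [0.5887, 0.2083, 0.2116]
tcp_rot: [[0.973, 0.231, -0.0], [0.231, -0.973, -0.001], [-0.0, 0.0, -1.0]]
force: [0.3, -0.3, -0.8]
opening: 0.615
```

View pics/c5.png

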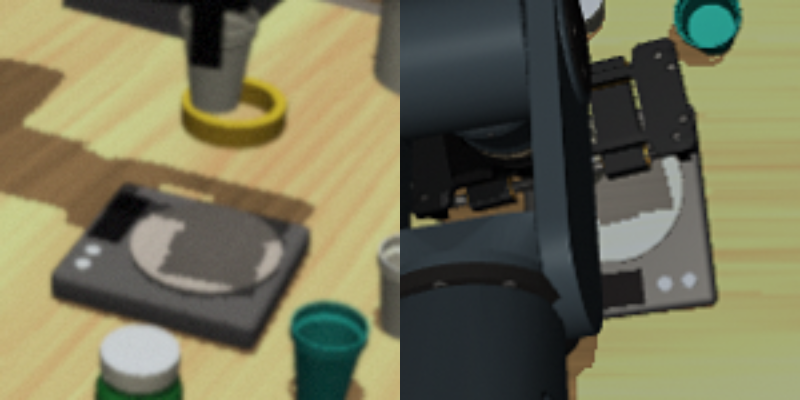

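```bash
python3 -m handwheel '[{"hand":-1,"dx":0,"dy":0,"dz":-1,"wx":0,"wy":0,"wz":0},{"hand":-1,"dx":0,"dy":0,"dz":-2,"wx":0,"wy":0,"wz":0},{"hand":-1,"dx":0,"dy":0,"dz":-2,"wx":0,"wy":0,"wz":0},{"hand":-1,"dx":0,"dy":0,"dz":-2,"wx":0,"wy":0,"wz":0},{"hand":-1,"dx":0,"dy":0,"dz":-2,"wx":0,"wy":0,"wz":0},{"hand":-1,"dx":0,"dy":0,"dz":-1.5,"wx":0,"wy":0,"wz":0},{"hand":-1,"dx":0,"dy":0,"dz":-1,"wx":0,"wy":0,"wz":0},{"hand":-1,"dx":0,"dy":0,"dz":-0.5,"wx":0,"wy":0,"wz":0},{"hand":-1,"dx":0,"dy":0,"dz":0,"wx":0,"wy":0,"wz":0},{"hand":-1,"dx":0,"dy":0,"dz":0,"wx":0,"wy":0,"wz":0}]'
python3 - <<'E'
from h import *
cap('scene','scene6');a=cv2.imread('pics/scene6.png');cv2.imwrite('pics/c6.png',cv2.resize(a[140:260,290:430],(700,600)))
E
```

```text
time_s: 8.25
position: [0.5895, 0.2091, 0.0922]
tcp_rot: [[0.973, 0.232, 0.001], [0.232, -0.973, 0.0], [0.001, 0.0, -1.0]]
force: [0.5, -0.3, -0.6]
opening: 0.609
```

View pics/c6.png

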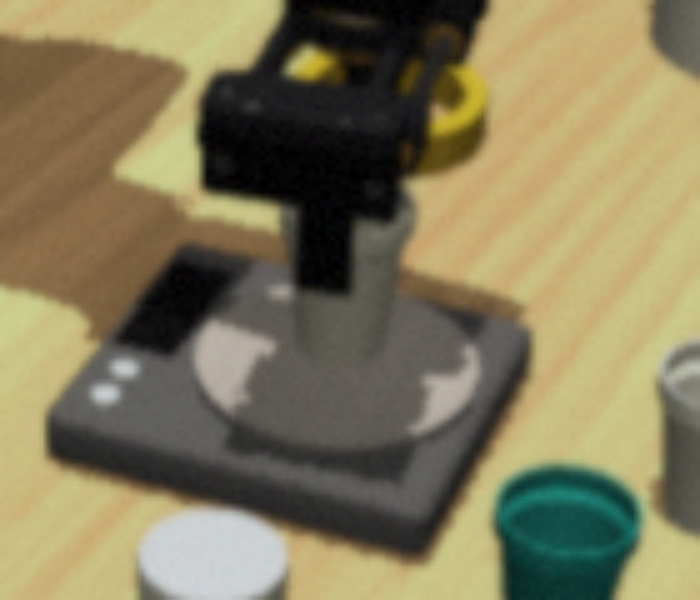

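The pot is upright, about 7 mm above the pan and near its middle. Lowering it gently.

```bash
python3 -m handwheel '[{"hand":-1,"dx":0,"dy":0,"dz":-0.2,"wx":0,"wy":0,"wz":0},{"hand":-1,"dx":0,"dy":0,"dz":-0.2,"wx":0,"wy":0,"wz":0},{"hand":-1,"dx":0,"dy":0,"dz":-0.1,"wx":0,"wy":0,"wz":0},{"hand":-1,"dx":0,"dy":0,"dz":-0.1,"wx":0,"wy":0,"wz":0},{"hand":-1,"dx":0,"dy":0,"dz":0,"wx":0,"wy":0,"wz":0}]'
python3 -m handwheel '[{"hand":-1,"dx":0,"dy":0,"dz":-0.1,"wx":0,"wy":0,"wz":0},{"hand":-1,"dx":0,"dy":0,"dz":0,"wx":0,"wy":0,"wz":0}]'
```

```text
time_s: 8.8
position: [0.5887, 0.209, 0.0854]
tcp_rot: [[0.973, 0.232, -0.0], [0.232, -0.973, -0.0], [-0.0, -0.0, -1.0]]
force: [0.1, 0.1, -0.8]
opening: 0.612
time_s: 9.0
position: [0.5891, 0.2091, 0.0848]
tcp_rot: [[0.973, 0.232, 0.001], [0.232, -0.973, 0.0], [0.001, 0.0, -1.0]]
force: [0.3, -0.2, 0.1]
opening: 0.611
```

```bash
python3 -m handwheel '[{"hand":-1,"dx":0,"dy":0,"dz":-0.1,"wx":0,"wy":0,"wz":0},{"hand":-1,"dx":0,"dy":0,"dz":0,"wx":0,"wy":0,"wz":0}]'
```

```text
time_s: 9.2
position: [0.5895, 0.2093, 0.0846]
tcp_rot: [[0.973, 0.232, 0.002], [0.232, -0.973, 0.0], [0.002, -0.0, -1.0]]
force: [-1.2, -0.8, 4.8]
opening: 0.616
```

Contact: 4.8 N up, at the expected height. Releasing.

```bash
python3 -m handwheel '[{"hand":0.4,"dx":0,"dy":0,"dz":0,"wx":0,"wy":0,"wz":0},{"hand":0.6,"dx":0,"dy":0,"dz":0,"wx":0,"wy":0,"wz":0},{"hand":1,"dx":0,"dy":0,"dz":0,"wx":0,"wy":0,"wz":0},{"hand":1,"dx":0,"dy":0,"dz":0,"wx":0,"wy":0,"wz":0},{"hand":1,"dx":0,"dy":0,"dz":0,"wx":0,"wy":0,"wz":0},{"hand":1,"dx":0,"dy":0,"dz":0,"wx":0,"wy":0,"wz":0}]'
python3 - <<'E'
from h import *
cap('scene','scene7');a=cv2.imread('pics/scene7.png');cv2.imwrite('pics/c7.png',cv2.resize(a[140:260,290:430],(700,600)))
E
```

```text
time_s: 9.8
position: [0.5888, 0.209, 0.0834]
tcp_rot: [[0.973, 0.232, -0.0], [0.232, -0.973, -0.0], [-0.0, -0.0, -1.0]]
force: [0.6, 0.1, 0.1]
opening: 0.982
```

View pics/c7.png

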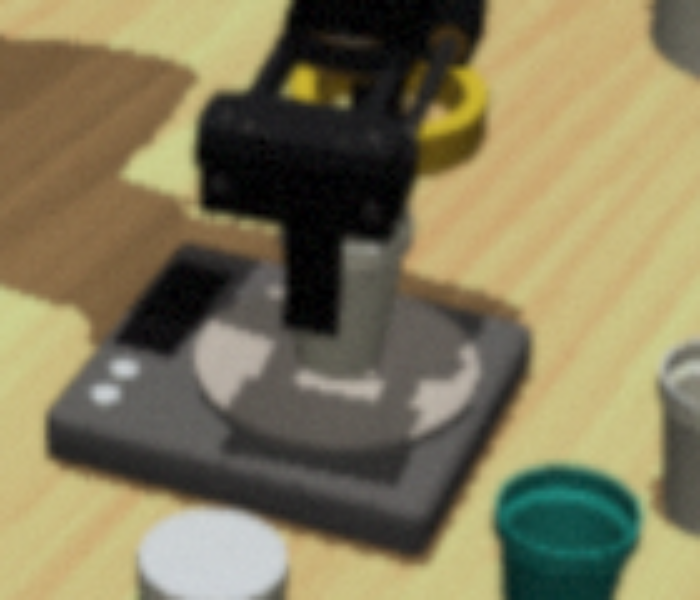

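The pot is standing free on the pan. Retreating straight up, then back toward -y so the cameras can see it.

```bash
python3 -m handwheel '[{"hand":1,"dx":0,"dy":0,"dz":0.5,"wx":0,"wy":0,"wz":0},{"hand":1,"dx":0,"dy":0,"dz":1,"wx":0,"wy":0,"wz":0},{"hand":1,"dx":0,"dy":0,"dz":1.5,"wx":0,"wy":0,"wz":0},{"hand":1,"dx":0,"dy":0,"dz":2,"wx":0,"wy":0,"wz":0},{"hand":1,"dx":0,"dy":0,"dz":2,"wx":0,"wy":0,"wz":0},{"hand":1,"dx":0,"dy":0,"dz":2,"wx":0,"wy":0,"wz":0},{"hand":1,"dx":0,"dy":0,"dz":2,"wx":0,"wy":0,"wz":0},{"hand":1,"dx":0,"dy":0,"dz":2,"wx":0,"wy":0,"wz":0},{"hand":1,"dx":0,"dy":0,"dz":2,"wx":0,"wy":0,"wz":0},{"hand":1,"dx":0,"dy":0,"dz":0,"wx":0,"wy":0,"wz":0}]'
python3 -m handwheel '[{"hand":1,"dx":-1,"dy":-1.5,"dz":0,"wx":0,"wy":0,"wz":0},{"hand":1,"dx":-1,"dy":-3,"dz":0,"wx":0,"wy":0,"wz":0},{"hand":1,"dx":-1,"dy":-3,"dz":0,"wx":0,"wy":0,"wz":0},{"hand":1,"dx":-1,"dy":-3,"dz":0,"wx":0,"wy":0,"wz":0},{"hand":1,"dx":-1,"dy":-3,"dz":0,"wx":0,"wy":0,"wz":0},{"hand":1,"dx":-1,"dy":-3,"dz":0,"wx":0,"wy":0,"wz":0},{"hand":1,"dx":-1,"dy":-2,"dz":0,"wx":0,"wy":0,"wz":0},{"hand":1,"dx":-1,"dy":-1,"dz":0,"wx":0,"wy":0,"wz":0},{"hand":1,"dx":0,"dy":0,"dz":0,"wx":0,"wy":0,"wz":0},{"hand":1,"dx":0,"dy":0,"dz":0,"wx":0,"wy":0,"wz":0}]'
python3 - <<'E'
from h import *
p,d=cap('scene','scene8');q,e=cap('top','top8')
a=cv2.imread('pics/scene8.png');b=cv2.imread('pics/top8.png')
cv2.imwrite('pics/c8.png',np.vstack([cv2.resize(np.hstack([a[100:380,150:470]]),(400,350)),cv2.resize(b[140:300,160:460],(400,213))]))
P=pts('scene',d);Q=pts('top',e)
def circ(A,u,l,tag):
    k=A[(np.abs(A[...,2]-.1055)<.01)&(np.hypot(A[...,0]-u,A[...,1]-l)<.045)]
    if len(k)>20:
        x,y=k[:,0],k[:,1];s=np.linalg.lstsq(np.c_[2*x,2*y,np.ones(len(x))],x*x+y*y,rcond=None)[0]
        print(tag,len(k),s[:2],np.sqrt(s[2]+s[0]**2+s[1]**2),np.percentile(k[:,2],98))
circ(P,.589,.209,'pot scene');circ(Q,.589,.209,'pot top')
for n,A in(('scene',P),('top',Q)):
    k=A[(A[...,2]>.09)&(A[...,2]<.11)&(np.hypot(A[...,0]-.576,A[...,1]+.228)<.045)];
    if len(k): print('pile',n,len(k),(k.min(0)+k.max(0))/2)
E
```

```text
time_s: 10.85
position: [0.5912, 0.2095, 0.2383]
tcp_rot: [[0.973, 0.232, 0.009], [0.232, -0.973, 0.002], [0.009, 0.001, -1.0]]
force: [0.2, -0.5, -0.5]
opening: 0.996
time_s: 11.85
position: [0.5088, 0.0145, 0.2336]
tcp_rot: [[0.973, 0.231, 0.0], [0.231, -0.973, 0.001], [0.001, -0.0, -1.0]]
force: [-0.2, 0.5, -0.6]
opening: 1.005
pot scene 328 [0.58896064 0.21031447] 0.026280020984318888 0.11118057203609771
pot top 176 [0.588418   0.20768885] 0.026580871794741286 0.11249033125214103
pile scene 436 [ 0.5763789  -0.22620979  0.09682082]
pile top 138 [ 0.57530807 -0.22832133  0.09829453]
```

View pics/c8.png

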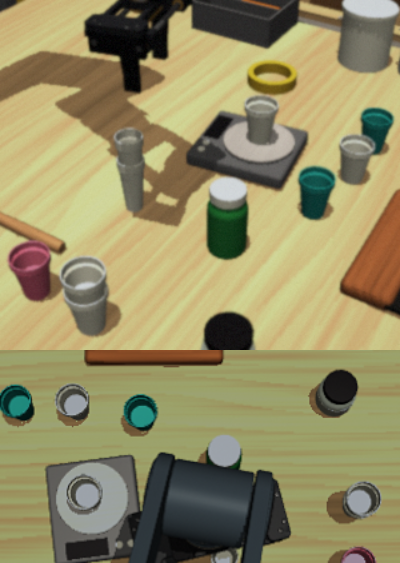

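The pot stands upright mid-pan at (0.589, 0.209). The pile is where it was and the lone pot is standing. The robot is clear of everything.

```bash
python3 -c "
from rig import hand_in; print(hand_in())"
```

```text
the job is handed in; nothing more can be done
None
```

The top pot is standing upright in the middle of the scale's pan, and the job was handed in at about 12 s of the 35 s allowed. I gripped it by its straight rim, lifted it straight out of the pile and set it down gently, with about 5 N of contact force. Then I released it and backed the arm away.

- **Pot on the pan:** the two cameras put it at (0.589, 0.210) and (0.588, 0.208). That is within about 4 mm of the pan's centre, and my two readings of that centre differed by about 5 mm. The highest rim points measured 0.111–0.112 m against the expected 0.108 m, which is within the depth noise.
- **Rest of the pile:** its rim is centred at about (0.576, -0.227), within about 2 mm of where it started.
- **Lone pot:** it looks unmoved and upright in both pictures, but I did not measure its position.
- **Grip reading:** the gripper opening corresponded to about 53 mm on a 56 mm rim. I did not find out why, but the grip held and the reading stayed steady throughout.
- **Command format:** my first two move calls were refused as invalid because I had left out some fields. Nothing moved on those.

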